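# Turn a dish foot-up in the turnover cradle

## Robot

A 6-joint arm with a two-finger parallel gripper is mounted at the origin on the work surface. World frame = base frame: x ahead of the robot, y to its left, z up, the work surface at z = 0. Lengths are in m, angles in rad, forces in N, time in s.
With the tool pointing down it reaches from about 0.35 to 0.725 m from the base axis. Payload 6 kg.
Tool frame: the origin (TCP) lies at the very end of the fingers, on their centre line; the grasp point (between the pads) lies 19 mm behind it (robot.grasp_offset is the distance from the TCP to the grasp point, in m); z points along the fingers, y is the line along which they close (so a half turn about z gives the same grasp; the last joint's range is limited). The gripper opens to 85 mm and grips with 20 to 120 N. Pads are 22 mm wide; open, the fingers measure 114 mm over their backs; the gripper's body (76 mm by 85 mm) begins 54 mm behind the grasp point. The pads swing forward as they close: fully open they stand 13 mm farther back than shut.
Start: joints at [-0.99, 0.04, 0.085, 0, -1.615, -0.334], TCP at [0.147, -0.582, 0.206] pointing down, gripper open.
Joint ranges: [-2.56, 2.56], [-1.29, 2.01], [-1.08, 1.49], [-3.29, 1.98], [-2.81, -0.18], [-2.99, 2.99]. Speed limits (rad/s): [2.57, 2.57, 3.01, 3.14, 3.14, 3.14].

## Interface

Orientations are given as a 3x3 rotation matrix whose columns are the frame's x, y, z axes.
In Python, from cell import observe, read_camera, camera_info, robot gives the robot as it stands.
- The arm moves only by the tool servo_tool, never from a script. Its argument "steps" is a list of rows, each a list of 2 entries, a list of its own where there are three numbers: the shift along the tool's x, y, z in m, then the turn about the tool's z in degrees. In form: [[[tx, ty, tz], turn], ...]. A call has 1 to 8 rows; each row is the pose to reach, as a shift and turn from the pose commanded when the call began, along the tool's axes at that moment; what a row does not reach only later rows make up. A row lasts 1/10 s, in which the tool goes at most 50 mm and 8.59 degrees, less where a joint would pass 70% of its speed; a pose out of reach is approached as far as the arm can. A call with a gripper value outside its range is refused whole. "jaw" is the closure, from -1 (fully open) to 1 (shut), set as the call begins (left out, the last holds). The fingers move at their own pace and stop on an object; the grip force is fixed at half the most. Time passes only in rows, so rows that repeat a pose let the fingers close. It gives the time, the measured TCP pose, the force, the opening and the grip force at its end, in the units of the state.
- observe(): the state, without advancing time (a new reading comes with each control period).
- read_camera(name): name is "scene" or "top" or "wrist"; returns (picture, depth): 384x512x3 uint8, red, green, blue; 384x512 float32, m along the optical axis (not along the pixel's ray), 0 where there is no reading.
- camera_info(name): a dict with "mtx" (3x3 intrinsics, pixels), "k1" (the pictures are not rectified: a ray, as slopes to the right and down, at radius r is drawn at 1 + k1 r^2 times it, then the intrinsics apply), "T" (4x4, takes a point from camera to world coordinates); the wrist camera has in their place "T_tool_cam" (4x4, takes a point from camera to tool coordinates, whose origin is the TCP and whose axes are the flange's). Camera axes: x right, y up, looking along -z (the intrinsics and any distortion apply to the point x, -y, -z); pixel columns grow to the right and rows downward; lengths in m; the calibration is good to about 2 mm. A picture is of the moment at which its call begins: read the wrist's pose just before it. camera_info takes no time and is no camera call.
- robot.job_done(): hands the job in; it is judged then, once.
The state is a dict: "clock": time; "joint_pos": joint angles; "qvel": joint speeds; "joint_efforts": joint torques, N m; "ee_pos": TCP position; "ee_rot": TCP orientation; "contact_force": force on the tool from outside, world axes, zero at the start; "moment": the same for the moment, N m; "grip_width": finger opening in m; "grasp_force": force on a finger pad.
Only numpy, scipy, OpenCV 4.12 (cv2) and the standard library are available. Lean on these libraries where they do the work, as an engineer would, in place of code of your own. Each camera call takes 0.05 s, during which the arm holds its last target. There are 200 camera calls.

## Task

Lay the small square dish, hollow side up, in the nest of the open hinged leaf of the turnover cradle, against its ledge, and let go of it. Swing the leaf by its bar all the way over onto the fixed bed without slamming it, then swing it back to about where it was and let go, so that the dish stays behind lying foot-up in the bed. Leave the other things where they are.

Things in the scene. Friction and masses are not known exactly. Their poses are not given: they have to be found in the camera images.
- dish: small square white ceramic dish, 64 x 64 mm, 28 mm high, about 130 g, hollow above (walls 5 mm, floor top 10 mm up), with a 46 x 46 x 4 mm foot below. It starts hollow side up on the table. Origin at the centre of the foot's underside; z points out of the hollow, x and y along the sides.
- dish_center (a point): centre of the dish's outer block, 14 mm above its underside; axes as dish.
- leaf (a joint): angle of the hinged leaf of the cradle, rad: 0 = closed flat on the fixed bed, stop at 2.15; it starts open between 1.8 and 2.05. The bed slopes 35 degrees, so the open leaf slopes (145 degrees - angle) from level, 25 to 42 degrees, and stands upright at 0.96. The hinge is stiff: the leaf stays wherever it is left, and needs about 0.65 N m plus its weight (0.35 kg) to move, some 4 to 8 N at the bar.
- leaf_hinge (a point): point on the level hinge axis at its middle, 55 mm above the table, in the leaf's frame: x along the hinge (leaf turns about +x as it opens), y from the hinge along the leaf to its bar, z out of the leaf's back, so its nest faces -z. The cradle is bolted down, 130 mm along the hinge by 220 mm, hinge roughly pointing away from the robot and the open leaf on the right, the bed on the left: a V with the hinge in the valley.
- leaf_nest (a point): middle of the leaf's nest floor, 64 mm from the hinge along y and 15 mm along +z of it; axes as leaf_hinge. A seated dish has its underside's centre here and its z along -z of this frame. The nest is an aluminium plate 94 x 84 mm: felt-covered floor, two cheeks whose tops stand 10 mm above the floor, 71 mm apart along x and parallel to y, a ledge tongue 22 mm wide and 23 mm high 32 mm from the hinge (the dish's lower side rests on it), open at the bar end.
- leaf_bar (a point): middle of the leaf's grip bar: a round steel bar 12 mm thick, parallel to the hinge, 76 mm free between two side rods, 150 mm from the hinge along y and 19.5 mm along +z; 40 mm of free space between the bar's centre and the plate's edge. Axes as leaf_hinge.
- bed_nest (a point): middle of the fixed bed's nest floor, 64 mm from the hinge along the bed and 15 mm below the hinge plane. Frame: x along the hinge, y up the 35 degree slope away from the hinge, z out of the nest. Cheeks 74 mm apart, 10 mm high; two ledge tongues 32 mm from the hinge, 23 mm high. With the leaf closed the two nest floors are 30 mm apart.
- ramekin: round white ramekin, 68 mm across the rim, 34 mm high, free on the table near the square dish; origin at the centre of its underside. Bystander.
- bowl: round white bowl, 130 mm across, 55 mm high, left of the cradle, far; origin under its centre. Bystander.
- mug: white mug, 76 mm across, 85 mm high, at the left; origin under its centre. Bystander.
- roller: small rubber hand roller with a wooden handle, about 170 mm long, lying flat to the left of the cradle; origin on the table under its middle. Bystander.
Things that resemble listed ones, but are neither listed nor needed, are in the scene too. Leave any blue or purple look-alike of the dish alone.

How it is judged:
By the outcome, as a careful person would: the job done as asked, in the order asked, and still so for the second after the job is handed in, with the robot touching nothing.
It also fails if it takes over 64 s, if anything falls off the work surface, if the arm or the gripper's body presses on something with over 40 N, if the wrist force passes 120 N, or if a joint passes its speed limit or range.

## Working session

There is one attempt and no reset: what is moved stays moved. The work goes in short steps, Python scripts to look and compute and a tool call to move; the robot and the scene stay as the last step left them, time stands still between calls to the robot, and variables do not carry over. Pictures are saved under pics/ and viewed, at most 10 in all, crops included, and the job is handed in when it is done.

Besides the shell and the picture viewer there is one more tool, called as a command line: name --argument value ..., lists and objects as JSON in quotes. servo_tool: Moves the arm, as the interface text tells. Its arguments: {"type":"object","properties":{"steps":{"type":"array","items":{"type":"array"}},"jaw":{"type":"number"}},"required":["steps"]}

```bash
ls; mkdir -p pics
python3 - <<'E'
from cell import *
import cv2,numpy as np
s=observe();print({k:np.round(v,3).tolist() for k,v in s.items()})
ims=[]
for n in("scene","top"):
    p,d=read_camera(n);np.savez(f"pics/{n}0.npz",p=p,d=d);ims.append(p);c=camera_info(n);print(n,c)
print(camera_info("wrist"))
cv2.imwrite("pics/a.png",cv2.resize(ims[0],(800,600))[:,:,::-1])
cv2.imwrite("pics/b.png",cv2.resize(ims[1],(800,600))[:,:,::-1])
E
```

```text
pics
{'clock': 0.0, 'joint_pos': [-0.99, 0.041, 0.084, -0.0, -1.615, -0.334], 'qvel': [-0.0, 0.0, -0.0, -0.0, 0.0, -0.001], 'joint_efforts': [0.001, -36.822, 34.742, 6.932, -0.005, -0.0], 'ee_pos': [0.147, -0.581, 0.205], 'ee_rot': [[-0.97, -0.244, -0.001], [-0.244, 0.97, 0.002], [0.0, 0.002, -1.0]], 'contact_force': [-0.993, -0.058, -0.385], 'moment': [-0.0, -0.004, 0.032], 'grasp_force': 0.0, 'grip_width': 0.085}
scene {'mtx': array([[355.95338392,   0.        , 256.29632811],
       [  0.        , 355.95338392, 192.71683536],
       [  0.        ,   0.        ,   1.        ]]), 'k1': 0.006857655938695941, 'T': array([[ 0.73896141, -0.3872623 ,  0.55132926,  1.13214686],
       [ 0.67366992,  0.41225928, -0.61336051, -0.64819496],
       [ 0.0102408 ,  0.82466369,  0.56553066,  0.73863301],
       [ 0.        ,  0.        ,  0.        ,  1.        ]])}
top {'mtx': array([[425.64553965,   0.        , 255.34773487],
       [  0.        , 425.64553965, 188.870564  ],
       [  0.        ,   0.        ,   1.        ]]), 'k1': -0.06827286478778541, 'T': array([[ 0.01779666,  0.99838958, -0.05386573,  0.45238339],
       [-0.99979701,  0.01726108, -0.0103919 ,  0.02499734],
       [-0.00944538,  0.05403974,  0.99849411,  1.32292319],
       [ 0.        ,  0.        ,  0.        ,  1.        ]])}
{'mtx': array([[335.2410696 ,   0.        , 255.87220023],
       [  0.        , 335.2410696 , 195.96691704],
       [  0.        ,   0.        ,   1.        ]]), 'k1': -0.06204045533346833, 'T_tool_cam': array([[-3.36061168e-04,  9.59465713e-01,  2.81825182e-01,
         7.13656992e-02],
       [ 9.99999940e-01,  2.97693946e-04,  1.78954956e-04,
         4.93383711e-04],
       [ 8.78034940e-05,  2.81825225e-01, -9.59465755e-01,
        -1.68476395e-01],
       [ 0.00000000e+00,  0.00000000e+00,  0.00000000e+00,
         1.00000000e+00]])}
```

View pics/a.png

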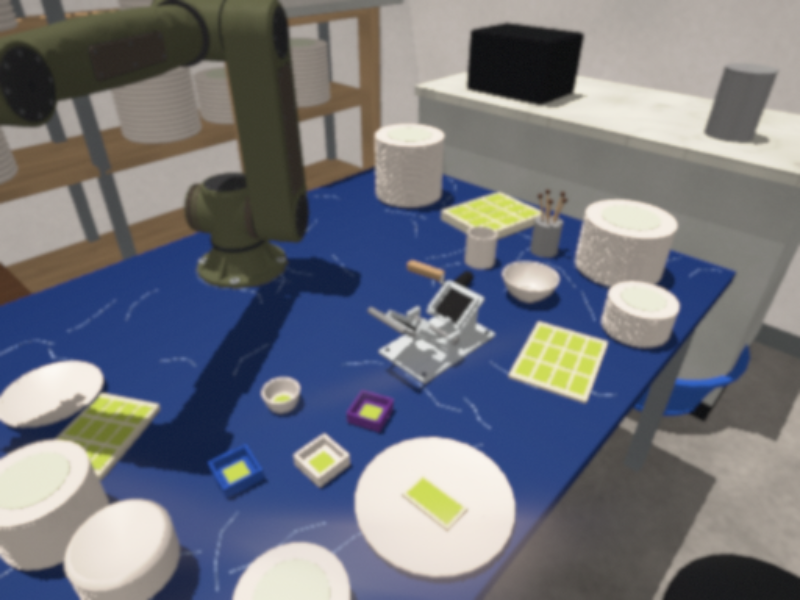

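View pics/b.png

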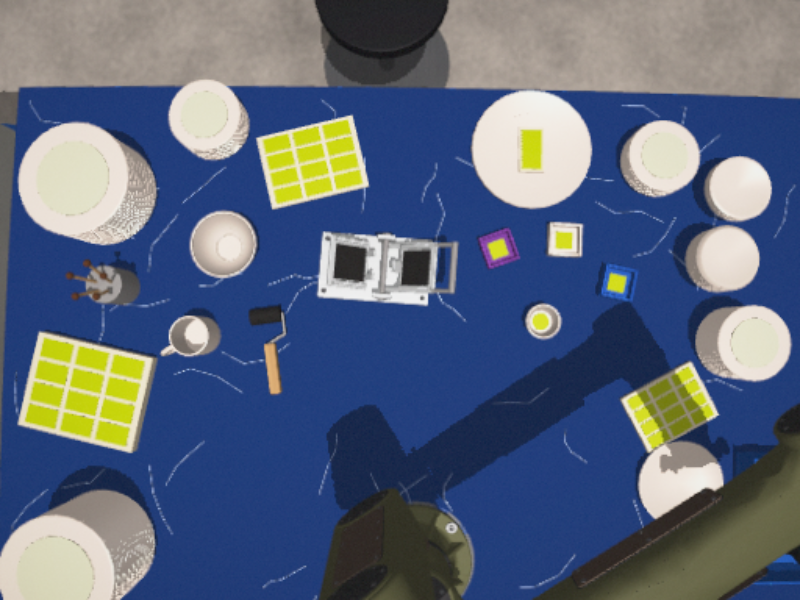

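The scene view (a) shows the candidates: white square at (322,460), purple square at (371,411), blue square at (237,470) and a round ramekin at (281,395). In the top view (b) they are at (565,240), (498,249), (618,282) and (542,321). The white square fits the description because it is square and white; the coloured ones are look-alikes and the ramekin is round. The open leaf of the cradle is on the right, with its bar at (450,268) in b.

```bash
cat > h.py <<'E'
import numpy as np,cv2
from cell import *
def slopes(c,uv):
    uv=np.asarray(uv,float).reshape(-1,1,2)
    # drawn = ray*(1+k1 r^2)
    return cv2.undistortPoints(uv,c["mtx"],np.array([c["k1"],0,0,0.]))[:,0]
def pose(c,s=None):
    if "T" in c: return c["T"]
    T=np.eye(4);T[:3,:3]=s["ee_rot"];T[:3,3]=s["ee_pos"];return T@c["T_tool_cam"]
def cloud(c,uv,d,T):
    s=slopes(c,uv);d=np.asarray(d)
    P=np.c_[s[:,0]*d,-s[:,1]*d,-d];return P@T[:3,:3].T+T[:3,3]
def onplane(c,uv,z,T):
    s=slopes(c,uv);D=np.c_[s[:,0],-s[:,1],-np.ones(len(s))]@T[:3,:3].T
    return T[:3,3]+D*((z-T[2,3])/D[:,2])[:,None]
def project(c,P,T):
    p=(np.asarray(P)-T[:3,3])@T[:3,:3];s=np.c_[p[:,0],-p[:,1]]/-p[:,2:]
    s=s*(1+c["k1"]*(s**2).sum(1,keepdims=True));return s*c["mtx"][0,0]+c["mtx"][:2,2]
def maskpts(m): v,u=np.nonzero(m);return np.c_[u,v].astype(float),v,u
E
python3 - <<'E'
from h import *
np.set_printoptions(precision=4,suppress=True)
z=np.load("pics/top0.npz");p,d=z["p"],z["d"];c=camera_info("top");T=c["T"]
cv2.imwrite("pics/c.png",np.hstack([cv2.resize(p[140:205,195:300],(400,248),interpolation=2),cv2.resize(p[130:220,295:420],(400,288),interpolation=2)[:248]])[:,:,::-1])
hsv=cv2.cvtColor(p,cv2.COLOR_RGB2HSV)
# dish: non-blue component near (361,153)
m=((hsv[...,1]<90)&(hsv[...,2]>90)|((hsv[...,0]<45)&(hsv[...,0]>20))).astype(np.uint8)
n,l,st,ce=cv2.connectedComponentsWithStats(m)
for i in range(1,n):
    if np.hypot(*(ce[i]-[361,153]))<8 or np.hypot(*(ce[i]-[347,205]))<8:
        cn=max(cv2.findContours((l==i).astype(np.uint8),0,1)[0],key=cv2.contourArea)[:,0]
        W=onplane(c,cn,.028,T)[:,:2].astype(np.float32);print(st[i],cv2.minAreaRect(W))
# table check & cradle cloud
for uv in ([320,190],[300,120]): print("tab",cloud(c,[uv],[d[uv[1],uv[0]]],T))
roi=np.zeros(d.shape,bool);roi[145:200,200:298]=1
uv,v,u=maskpts(roi&(d>0));P=cloud(c,uv,d[v,u],T)
for dark,(a,b) in (("bed",(208,240)),("leaf",(250,285))):
    k=(p[v,u].max(1)<60)&(u>a)&(u<b);Q=P[k];ce=Q.mean(0)
    for _ in range(3):
        n=np.linalg.svd(Q-Q.mean(0))[2][2];n*=np.sign(n[2]);r=(Q-Q.mean(0))@n;Q=Q[abs(r)<3*r.std()]
    print(dark,len(Q),ce,n,r.std(),"slope",np.degrees(np.arccos(n[2])))
k=P[:,2]>.1;print("high",P[k].min(0),P[k].max(0),k.sum())
np.save("pics/P.npy",np.c_[P,uv])
for row in (160,170,180): 
    print(row,[(int(a),*np.round(b*1000).astype(int)) for a,b in zip(u[v==row],P[v==row]) if a>=272 or 235<a<252])
E
```

```text
[350 142  23  23 505] ((0.6381205916404724, -0.2837861478328705), (0.06849118322134018, 0.06803993880748749), 0.17966718971729279)
[336 194  24  23 432] ((0.477964848279953, -0.24294188618659973), (0.0669647753238678, 0.0704384595155716), 0.9165239334106445)
tab [[ 0.524  -0.1633 -0.0052]]
tab [[ 0.7434 -0.0979 -0.0014]]
bed 377 [0.5796 0.1329 0.0811] [-0.0547 -0.5779  0.8143] 0.002074072422914353 slope 35.48302690219112
leaf 339 [0.5719 0.0092 0.0854] [0.0391 0.6511 0.758 ] 0.0019706879120307214 slope 40.71494664973781
high [ 0.5233 -0.0666  0.1   ] [0.6289 0.1723 0.1478] 588
160 [(236, np.int64(605), np.int64(97), np.int64(68)), (237, np.int64(604), np.int64(94), np.int64(72)), (238, np.int64(603), np.int64(90), np.int64(81)), (239, np.int64(604), np.int64(88), np.int64(78)), (240, np.int64(604), np.int64(85), np.int64(77)), (241, np.int64(612), np.int64(85), np.int64(7)), (242, np.int64(612), np.int64(82), np.int64(11)), (243, np.int64(612), np.int64(79), np.int64(11)), (244, np.int64(613), np.int64(76), np.int64(7)), (245, np.int64(606), np.int64(71), np.int64(58)), (246, np.int6
[... 5172 characters left out ...]
553), np.int64(-50), np.int64(-1)), (285, np.int64(553), np.int64(-53), np.int64(3)), (286, np.int64(553), np.int64(-56), np.int64(-2)), (287, np.int64(543), np.int64(-51), np.int64(137)), (288, np.int64(542), np.int64(-53), np.int64(142)), (289, np.int64(542), np.int64(-56), np.int64(147)), (290, np.int64(542), np.int64(-58), np.int64(145)), (291, np.int64(543), np.int64(-62), np.int64(140)), (292, np.int64(553), np.int64(-75), np.int64(0)), (293, np.int64(554), np.int64(-78), np.int64(-2)), (294, np.int64(554), np.int64(-81), np.int64(-3)), (295, np.int64(554), np.int64(-84), np.int64(0)), (296, np.int64(554), np.int64(-88), np.int64(-2)), (297, np.int64(554), np.int64(-91), np.int64(-1))]
```

View pics/c.png

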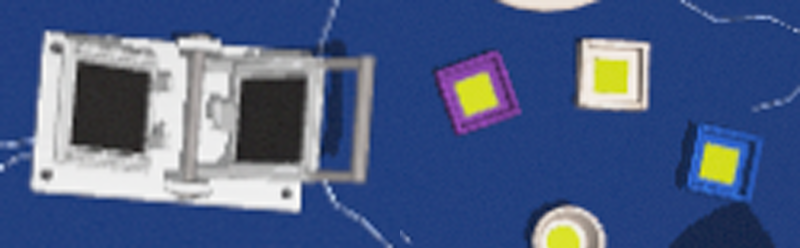

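The crop confirms the dish: the white square at (612,75) in the crop, beside the purple square at (477,93), the blue square at (720,165) and the round ramekin at (568,240). I'm moving above it.

servo_tool --steps '[[[-0.045,0.014,0],-8],[[-0.09,0.028,0],-16],[[-0.135,0.042,0],-24],[[-0.18,0.056,0],-32],[[-0.225,0.07,0],-40],[[-0.27,0.084,0],-48],[[-0.315,0.098,0],-56],[[-0.36,0.112,0],-64]]' --jaw -1

```text
clock: 0.9
ee_pos: [0.4697, -0.3838, 0.2057]
ee_rot: [[-0.2, -0.98, -0.0], [-0.98, 0.2, 0.0], [-0.0, 0.0, -1.0]]
contact_force: [0.2, -1.3, 0.4]
grip_width: 0.0853
grasp_force: 0.0
```

```bash
cat > go.py <<'E'
import sys
from h import *
# go.py x y z yawy(deg of tool y): shift in tool axes and turn
s=observe();R=np.array(s["ee_rot"]);t=np.array([float(a) for a in sys.argv[1:4]])
a=np.degrees(np.arctan2(R[1,1],R[0,1]));turn=-(float(sys.argv[4])-a);turn=(turn+180)%360-180
print("pos",np.round(s["ee_pos"],4),"yawy",round(a,2),"q",np.round(s["joint_pos"],2),"t",s["clock"]);print("shift",np.round(R.T@(t-s["ee_pos"]),4),"turn",round(turn,2))
E
python3 go.py .638 -.284 .2 180
python3 - <<'E'
from h import *
P=np.load("pics/P.npy");P=P[:,:3]
b=P[(P[:,1]<-.045)&(P[:,2]>.12)]
for nm,b in(("bar",b),("rod",P[(P[:,2]>.045)&(P[:,1]>.06)&(P[:,1]<.075)&(P[:,0]>.53)&(P[:,0]<.615)])):
    f=np.polyfit(b[:,0],b[:,1],1);print(nm,len(b),b.mean(0),b.min(0),b.max(0),"dy/dx",f, "y@.575",np.polyval(f,.575),"ztop",np.percentile(b[:,2],75))
E
```

```text
pos [ 0.4697 -0.3838  0.2057] yawy 168.48 q [-0.36  0.06  0.1  -0.   -1.62  0.15] t 0.9
shift [-0.1314 -0.145   0.0056] turn -11.52
bar 158 [ 0.57004017 -0.05689113  0.14027   ] [ 0.5233031  -0.066597    0.12533064] [ 0.61587934 -0.04538379  0.14776905] dy/dx [-0.04177923 -0.03307529] y@.575 -0.05709834543678468 ztop 0.14299727156116532
rod 95 [0.57146321 0.06819268 0.05785948] [0.53139496 0.06053737 0.04702192] [0.6126751  0.07336541 0.06501884] dy/dx [-0.0197092   0.07945577] y@.575 0.06812297432874279 ztop 0.059797243134301015
```

servo_tool --steps '[[[-0.03,-0.032,0.001],-4],[[-0.06,-0.065,0.003],-8],[[-0.09,-0.1,0.005],-11.5],[[-0.12,-0.13,0.006],-11.5],[[-0.131,-0.145,0.006],-11.5],[[-0.131,-0.145,0.006],-11.5],[[-0.131,-0.145,0.006],-11.5]]'

```text
clock: 1.6
ee_pos: [0.637, -0.2867, 0.1991]
ee_rot: [[-0.006, -1.0, -0.002], [-1.0, 0.006, 0.0], [-0.0, 0.002, -1.0]]
contact_force: [-0.2, 0.2, 0.2]
grip_width: 0.0853
grasp_force: 0.0
```

```bash
cat > w.py <<'E'
import sys
from h import *
s=observe();p,d=read_camera("wrist");c=camera_info("wrist");T=pose(c,s)
np.savez("pics/w_%s.npz"%sys.argv[1],p=p,d=d,T=T)
cv2.imwrite("pics/w_%s.png"%sys.argv[1],p[:,:,::-1])
E
python3 w.py 1
python3 - <<'E'
from h import *
z=np.load("pics/w_1.npz");p,d,T=z["p"],z["d"],z["T"];c=camera_info("wrist");s=observe()
print(s["ee_pos"],np.round(s["ee_rot"],3).tolist(),s["clock"])
u0=project(c,[[.638,-.284,.028]],T)[0];print(u0)
hsv=cv2.cvtColor(p,cv2.COLOR_RGB2HSV)
m=((hsv[...,1]<90)&(hsv[...,2]>90)|((hsv[...,0]<45)&(hsv[...,0]>20)&(hsv[...,2]>90))).astype(np.uint8)
n,l,st,ce=cv2.connectedComponentsWithStats(m)
for i in range(1,n):
    if st[i][4]>300:
        cn=max(cv2.findContours((l==i).astype(np.uint8),0,1)[0],key=cv2.contourArea)[:,0]
        print(st[i],ce[i].round(),cv2.minAreaRect(onplane(c,cn,.028,T)[:,:2].astype(np.float32)))
i=l[int(u0[1]),int(u0[0])]
uv,v,u=maskpts((l==i)&(d>0));P=cloud(c,uv,d[v,u],T);k=P[:,2]>.023
print(cv2.minAreaRect(P[k,:2].astype(np.float32)),np.percentile(P[:,2],[1,10,50,90,99]))
E
```

```text
[ 0.63665071 -0.28718647  0.19967924] [[-0.007, -1.0, -0.001], [-1.0, 0.007, 0.0], [-0.0, 0.001, -1.0]] 1.65
[254.86421514 171.89311156]
[   0    0  157   58 7111] [77. 24.] ((0.8061798810958862, -0.42493531107902527), (0.051745906472206116, 0.153841033577919), 87.26996612548828)
[ 317   43   42   42 1239] [337.  63.] ((0.5585010647773743, -0.38981688022613525), (0.03297492861747742, 0.03315967321395874), 78.37873077392578)
[    0    68   201   242 28901] [ 95. 210.] ((0.8178333640098572, -0.23073306679725647), (0.23415961861610413, 0.2461431920528412), 21.125272750854492)
[ 224  136   64   66 3993] [255. 168.] ((0.6376499533653259, -0.2865856885910034), (0.06702249497175217, 0.06460580229759216), 87.97687530517578)
[ 373  181   66   61 3158] [405. 210.] ((0.47502395510673523, -0.2390189915895462), (0.06889630854129791, 0.07257970422506332), 89.77995300292969)
[365 252  44  56 536] [387. 277.] ((0.48449626564979553, -0.1589953601360321), (0.020447904244065285, 0.08755462616682053), 30.06260871887207)
[254 259  37  33 768] [272. 275.] ((0.6191641092300415, -0.16392573714256287), (0.03360302746295929, 0.033191610127687454), 20.164798736572266)
((0.638192355632782, -0.28540095686912537), (0.06330831348896027, 0.06376513838768005), 87.83210754394531) [2.48441318e-05 9.70470635e-03 1.14164567e-02 2.86385018e-02
 2.97895509e-02]
```

View pics/w_1.png

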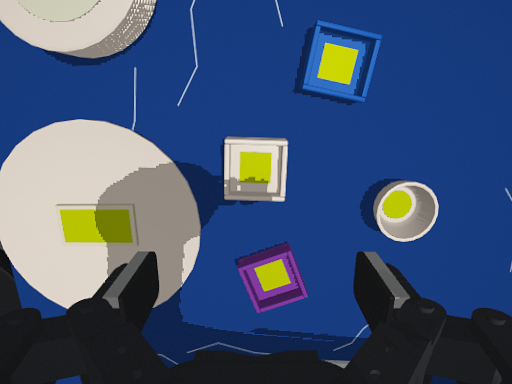

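The wrist view shows the dish at (255,168), with the plate rim close on its left at (200,190). The purple look-alike is at (272,278) and the ramekin at (405,210). I'll grip across world y, which keeps the fingers clear of the plate.

servo_tool --steps '[[[-0.001,-0.001,0.01],8.5],[[-0.001,-0.001,0.03],17],[[-0.001,-0.001,0.05],25.5],[[-0.001,-0.001,0.07],34],[[-0.001,-0.001,0.09],42.5],[[-0.001,-0.001,0.1],51],[[-0.001,-0.001,0.1],59.5],[[-0.001,-0.001,0.1],68]]'

```text
clock: 2.45
ee_pos: [0.637, -0.2869, 0.1001]
ee_rot: [[-0.932, -0.362, -0.0], [-0.362, 0.932, -0.0], [0.0, 0.0, -1.0]]
contact_force: [1.1, -0.0, -0.1]
grip_width: 0.0854
grasp_force: 0.0
```

```bash
python3 go.py .638 -.2855 .004 87.8
```

```text
pos [ 0.637  -0.2869  0.1001] yawy 111.21 q [-0.14  0.31  0.2   0.   -1.46 -1.06] t 2.45
shift [-0.0015  0.0009  0.0961] turn 23.41
```

servo_tool --steps '[[[-0.0015,0.001,0.01],8],[[-0.0015,0.001,0.03],16],[[-0.0015,0.001,0.05],23.5],[[-0.0015,0.001,0.07],23.5],[[-0.0015,0.001,0.085],23.5],[[-0.0015,0.001,0.094],23.5],[[-0.0015,0.001,0.095],23.5],[[-0.0015,0.001,0.095],23.5]]'

```text
clock: 3.25
ee_pos: [0.6394, -0.2847, 0.0058]
ee_rot: [[-0.999, 0.032, 0.001], [0.032, 0.999, -0.0], [-0.001, -0.0, -1.0]]
contact_force: [-0.3, 0.0, 0.9]
grip_width: 0.0853
grasp_force: 0.0
```

servo_tool --steps '[[[0,0,0],0],[[0,0,0],0],[[0,0,0],0],[[0,0,0],0],[[0,0,0],0],[[0,0,0],0],[[0,0,0],0]]' --jaw 1

```text
clock: 3.95
ee_pos: [0.6392, -0.2843, 0.005]
ee_rot: [[-0.999, 0.032, -0.0], [0.032, 0.999, 0.0], [0.0, 0.0, -1.0]]
contact_force: [0.1, -1.0, 0.1]
grip_width: 0.0
grasp_force: 0.0
```

```bash
python3 w.py 2
python3 - <<'E'
from h import *
p,d=read_camera("scene")
w=cv2.imread("pics/w_2.png")
cv2.imwrite("pics/d.png",np.vstack([w[:, :],cv2.resize(p[230:340,140:330],(512,216))[:,:,::-1]]))
print(camera_info("wrist")["T_tool_cam"].round(3)[:3,3], observe()["joint_pos"])
E
```

```text
[ 0.072  0.001 -0.168] [-1.33885352e-01  3.60671671e-01  8.32489891e-02 -6.96238166e-05
 -1.29349834e+00 -1.46933986e+00]
```

View pics/d.png

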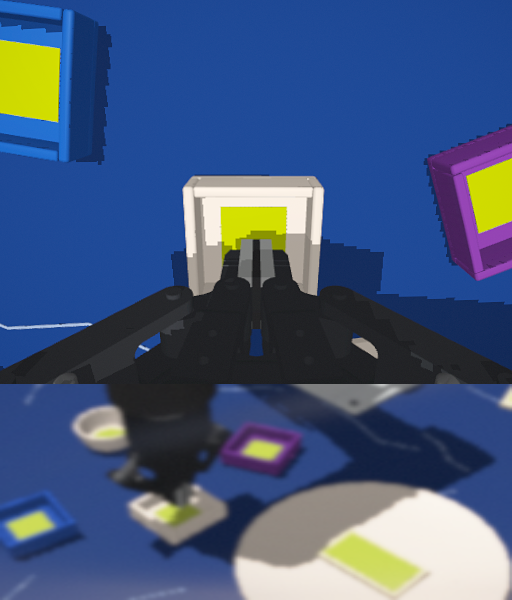

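Run:
```python
from h import *
np.set_printoptions(precision=4,suppress=True)
z=np.load("pics/w_2.npz");p,d,T=z["p"],z["d"],z["T"];c=camera_info("wrist")
for nm,uv in dict(rimtop=[255,188],liner=[240,220],tipL=[248,245],tipR=[266,245],tipL2=[244,255],tipR2=[268,255],pad=[262,270],table=[250,100],rimL=[190,230],rimR=[316,230],wallL=[190,285]).items():
    print(nm,cloud(c,[uv],[d[uv[1],uv[0]]],T)[0],d[uv[1],uv[0]])
s=observe();print(s["ee_pos"],s["grip_width"],s["contact_force"])
```

```text
rimtop [ 0.6067 -0.2832  0.0279] 0.15062298
liner [ 0.628  -0.2916  0.0112] 0.17271572
tipL [ 0.6279 -0.2868  0.0423] 0.14277263
tipR [ 0.6286 -0.2791  0.0413] 0.14387266
tipL2 [ 0.6279 -0.2882  0.0517] 0.13379566
tipR2 [ 0.6276 -0.2786  0.0529] 0.13253325
pad [ 0.6286 -0.2812  0.063 ] 0.12305721
table [ 0.5686 -0.2844  0.0005] 0.1662088
rimL [ 0.6256 -0.314   0.029 ] 0.1551654
rimR [ 0.6278 -0.2554  0.0281] 0.15609047
wallL [ 0.6552 -0.3169  0.028 ] 0.1645468
[ 0.6392 -0.2843  0.0049] 9.313868726301369e-05 [-0.0693  0.2027  0.0325]
```

Run:
```python
from h import *
np.set_printoptions(precision=4,suppress=True)
print("go",robot.grasp_offset,[a for a in dir(robot) if a[0]!='_'])
c=camera_info("wrist");Tc=c["T_tool_cam"]
for f,cols in(("w_1",[140,148,156,358,366]),("w_2",[246,250,264])):
    z=np.load(f"pics/{f}.npz");p,d=z["p"],z["d"]
    for u in cols:
        for v in range(225,300,4):
            if 0<d[v,u]<.148: print(f,u,v,cloud(c,[[u,v]],[d[v,u]],Tc)[0],p[v,u]);break
```

```text
go 0.0187 ['IKError', 'grasp_offset', 'job_done']
w_1 140 253 [ 0.0108 -0.0469 -0.0445] [89 91 89]
w_1 148 253 [ 0.0112 -0.0433 -0.0454] [43 44 43]
w_1 156 257 [ 0.006  -0.0425 -0.0385] [85 82 77]
w_1 358 253 [ 0.0093  0.0433 -0.0414] [20 19 17]
w_1 366 253 [ 0.0108  0.0455 -0.0447] [100 101 100]
w_2 246 241 [ 0.011  -0.0038 -0.0328] [129 130 129]
w_2 250 241 [ 0.0117 -0.002  -0.0342] [129 131 130]
w_2 264 241 [ 0.0112  0.0041 -0.0332] [128 130 129]
```

The wrist depth shows the finger ends about 31 mm behind the reported TCP when shut and 43 mm when open, so the fingers closed above the rim without touching the dish. I'll re-open and go about 35 mm lower.

servo_tool --steps '[[[0,0,0],0],[[0,0,0],0],[[0,0,0],0],[[0,0,0],0],[[0,0,0],0],[[0,0,0.01],0],[[0,0,0.022],0],[[0,0,0.033],0]]' --jaw -1

```text
clock: 4.85
ee_pos: [0.6386, -0.2841, -0.03]
ee_rot: [[-0.999, 0.033, -0.001], [0.033, 0.999, 0.001], [0.001, 0.001, -1.0]]
contact_force: [-0.3, -0.3, -0.7]
grip_width: 0.0852
grasp_force: 0.0
```

servo_tool --steps '[[[0,0,0],0],[[0,0,0],0],[[0,0,0],0],[[0,0,0],0],[[0,0,0],0],[[0,0,0],0]]' --jaw 1

```text
clock: 5.45
ee_pos: [0.6392, -0.2843, -0.028]
ee_rot: [[-0.999, 0.033, -0.0], [0.033, 0.999, 0.0], [0.0, 0.0, -1.0]]
contact_force: [0.3, -0.6, -1.5]
grip_width: 0.0634
grasp_force: 67.9
```

Gripped (63.4 mm). Next I lift it and carry it over the leaf nest.

servo_tool --steps '[[[0,0,-0.03],0],[[0,0,-0.07],0],[[0,0,-0.115],-6],[[0.004,0.015,-0.16],-14],[[0.014,0.055,-0.178],-22],[[0.025,0.095,-0.178],-30],[[0.035,0.135,-0.178],-38],[[0.045,0.175,-0.178],-46]]'

```text
clock: 6.25
ee_pos: [0.5993, -0.1065, 0.1502]
ee_rot: [[-0.714, -0.7, 0.001], [-0.7, 0.714, 0.0], [-0.001, -0.0, -1.0]]
contact_force: [1.4, 0.8, -1.0]
grip_width: 0.0631
grasp_force: 68.1
```

```bash
python3 go.py .5724 .0164 .15 177.7; python3 -c "
from cell import *;s=observe();print(s['grip_width'],s['grasp_force'])"
```

```text
pos [ 0.5993 -0.1065  0.1502] yawy 134.45 q [ 0.15  0.06  0.01 -0.   -1.51 -0.95] t 6.25
shift [-0.0669  0.1066  0.0003] turn -43.25
0.0630880350862047 68.13227277249098
```

servo_tool --steps '[[[-0.015,0.024,0],-8],[[-0.03,0.048,0],-16],[[-0.046,0.073,0],-24],[[-0.06,0.096,0],-32],[[-0.067,0.1066,0],-40],[[-0.067,0.1066,0],-43.3],[[-0.067,0.1066,0],-43.3],[[-0.067,0.1066,0],-43.3]]'

```text
clock: 7.05
ee_pos: [0.5737, 0.0151, 0.1501]
ee_rot: [[-0.046, -0.999, 0.0], [-0.999, 0.046, 0.0], [-0.0, -0.0, -1.0]]
contact_force: [0.3, -0.9, -1.8]
grip_width: 0.0628
grasp_force: 68.1
```

```bash
python3 w.py 3; python3 go.py .5724 .0164 .077 177.7
python3 - <<'E'
from h import *
s,_=read_camera("scene");t,_=read_camera("top")
w=cv2.imread("pics/w_3.png")
a=cv2.resize(s[150:260,210:340],(400,338))[:,:,::-1];b=cv2.resize(t[130:205,200:300],(400,300),interpolation=2)[:,:,::-1]
cv2.imwrite("pics/e.png",np.hstack([cv2.resize(w,(400,300)),b]))
E
```

```text
pos [0.5737 0.0149 0.15  ] yawy 177.33 q [ 0.38 -0.03 -0.09 -0.   -1.51 -0.42] t 7.1
shift [-0.0014  0.0014  0.073 ] turn -0.37
```

View pics/e.png

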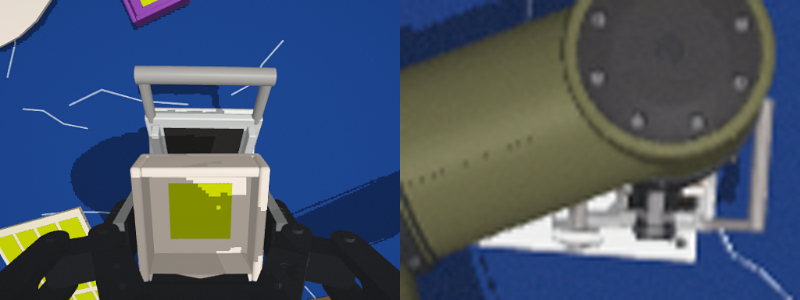

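The wrist view shows the dish held at (200,215), the bar at (206,75) and the felt visible at (205,140). I'll measure the bar and nest from here.

Run:
```python
from h import *
np.set_printoptions(precision=4,suppress=True)
z=np.load("pics/w_3.npz");p,d,T=z["p"],z["d"],z["T"];c=camera_info("wrist")
roi=np.zeros(d.shape,bool);roi[75:197,165:360]=1
uv,v,u=maskpts(roi&(d>0));P=cloud(c,uv,d[v,u],T)
b=P[(P[:,2]>.115)&(v<115)];f=np.polyfit(b[:,0],b[:,1],1)
print("bar",len(b),b.mean(0),np.percentile(b,[1,99],axis=0),f,"mid x",(b[:,0].min()+b[:,0].max())/2)
k=(p[v,u].max(1)<70)&(v>150)&(P[:,2]>.07)&(u>200)&(u<310)
Q=P[k];
for _ in range(3):
    n=np.linalg.svd(Q-Q.mean(0),full_matrices=False)[2][2];n*=np.sign(n[2]);r=(Q-Q.mean(0))@n;Q=Q[abs(r)<2.5*r.std()]
print("felt",len(Q),Q.mean(0),n,np.degrees(np.arccos(n[2])),"x range",np.percentile(Q[:,0],[1,99]))
for col in (255,):
  for vv in range(80,198,6): print(vv,cloud(c,[[col,vv]],[d[vv,col]],T)[0],p[vv,col])
# cheeks: bright pixels beside felt at row 180
for vv in (175,188):
  print([(uu,*cloud(c,[[uu,vv]],[d[vv,uu]],T)[0].round(3)[[0,2]]) for uu in list(range(186,212,4))+list(range(304,330,4))])
```

```text
bar 4490 [ 0.5677 -0.0563  0.1422] [[ 0.5223 -0.064   0.1339]
 [ 0.6123 -0.0469  0.1448]] [-0.0563 -0.0243] mid x 0.5672404708396148
felt 2938 [ 0.5708 -0.0022  0.0971] [0.0402 0.6496 0.7592] 40.606380394638705 x range [0.5387 0.6025]
80 [ 0.5706 -0.0718  0.0006] [ 29  70 145]
86 [ 0.5707 -0.0618  0.1423] [149 147 142]
92 [ 0.5708 -0.0589  0.1443] [178 176 173]
98 [ 0.571  -0.056   0.1433] [179 177 174]
104 [ 0.5711 -0.053   0.1428] [152 150 146]
110 [ 0.5719 -0.0453  0.0009] [20 42 89]
116 [ 0.5721 -0.0398  0.    ] [21 42 89]
122 [ 0.5724 -0.0343  0.0001] [ 29  70 146]
128 [ 0.5726 -0.0288  0.0001] [ 27  68 145]
134 [ 0.5729 -0.0232  0.0003] [ 29  71 146]
140 [ 0.5731 -0.0186  0.0081] [227 229 227]
146 [ 0.5724 -0.0273  0.1113] [203 205 203]
152 [ 0.5726 -0.0238  0.113 ] [231 233 232]
158 [ 0.5728 -0.0196  0.1099] [192 194 193]
164 [ 0.573  -0.0154  0.1082] [62 63 62]
170 [ 0.5732 -0.0106  0.1037] [42 39 39]
176 [ 0.5735 -0.0056  0.0993] [26 25 25]
182 [ 0.5737 -0.0007  0.0962] [29 27 28]
188 [0.574  0.0055 0.0892] [28 27 27]
194 [0.5743 0.0107 0.0862] [25 26 25]
[(186, np.float64(0
[... 532 characters left out ...]
.531), np.float64(0.118)), (328, np.float64(0.525), np.float64(0.101))]
[(186, np.float64(0.643), np.float64(0.001)), (190, np.float64(0.639), np.float64(-0.0)), (194, np.float64(0.634), np.float64(0.009)), (198, np.float64(0.611), np.float64(0.108)), (202, np.float64(0.608), np.float64(0.107)), (206, np.float64(0.607), np.float64(0.101)), (210, np.float64(0.606), np.float64(0.089)), (304, np.float64(0.54), np.float64(0.091)), (308, np.float64(0.536), np.float64(0.089)), (312, np.float64(0.536), np.float64(0.101)), (316, np.float64(0.534), np.float64(0.109)), (320, np.float64(0.531), np.float64(0.108)), (324, np.float64(0.525), np.float64(0.091)), (328, np.float64(0.504), np.float64(0.001))]
```

servo_tool --steps '[[[-0.0046,0.0024,0.01],0.5],[[-0.0046,0.0024,0.025],0.5],[[-0.0046,0.0024,0.04],0.5],[[-0.0046,0.0024,0.055],0.5],[[-0.0046,0.0024,0.065],0.5],[[-0.0046,0.0024,0.07],0.5],[[-0.0046,0.0024,0.0725],0.5],[[-0.0046,0.0024,0.0725],0.5]]'

```text
clock: 8.0
ee_pos: [0.5717, 0.0198, 0.0776]
ee_rot: [[-0.053, -0.999, 0.0], [-0.999, 0.053, 0.0], [-0.0, -0.0, -1.0]]
contact_force: [0.7, 0.4, -1.9]
grip_width: 0.063
grasp_force: 68.2
```

```bash
python3 go.py .5715 .0197 .0775 176.85;python3 w.py 4
python3 - <<'E'
from h import *
np.set_printoptions(precision=4,suppress=True)
z=np.load("pics/w_4.npz");p,d,T=z["p"],z["d"],z["T"];c=camera_info("wrist")
print([(vv,*cloud(c,[[255,vv]],[d[vv,255]],T)[0].round(4)[1:],p[vv,255].tolist()) for vv in range(30,190,8)])
E
```

```text
pos [0.5717 0.0198 0.0776] yawy 176.93 q [ 0.39 -0.01 -0.2   0.   -1.38 -0.44] t 8.0
shift [0.0001 0.0002 0.0001] turn 0.08
[(30, np.float64(-0.0958), np.float64(0.0011), [33, 77, 157]), (38, np.float64(-0.0906), np.float64(0.0016), [32, 77, 156]), (46, np.float64(-0.0858), np.float64(-0.0002), [33, 77, 157]), (54, np.float64(-0.0805), np.float64(0.0005), [32, 77, 157]), (62, np.float64(-0.0616), np.float64(0.1396), [164, 163, 160]), (70, np.float64(-0.0591), np.float64(0.1432), [190, 186, 184]), (78, np.float64(-0.0568), np.float64(0.1446), [206, 204, 202]), (86, np.float64(-0.0546), np.float64(0.144), [182, 180, 176]), (94, np.float64(-0.0523), np.float64(0.1427), [154, 151, 147]), (102, np.float64(-0.0485), np.float64(0.0008), [25, 60, 126]), (110, np.float64(-0.043), np.float64(0.0012), [21, 48, 99]), (118, np.float64(-0.0374), np.float64(0.0006), [23, 48, 99]), (126, np.float64(-0.0317), np.float64(0.0002), [33, 79, 159]), (134, np.float64(-0.026), np.float64(0.0005), [32, 78, 159]), (142, np.float64(-0.0202), np.float64(0.0005), [25, 74, 159]), (150, np.float64(-0.0156), np.float64(0.009), [161, 163, 163]), (158, np.float64(-0.0276), np.float64(0.1107), [202, 204, 203]), (166, np.float64(-0.0247), np.float64(0.1131), [224, 227, 224]), (174, np.float64(-0.0213), np.float64(0.1125), [207, 210, 208]), (182, np.float64(-0.0171), np.float64(0.1091), [212, 214, 213])]
```

servo_tool --steps '[[[0,0,0.001],0],[[0,0,0.002],0],[[0,0,0.003],0],[[0,0,0.003],0]]'

```text
clock: 8.45
ee_pos: [0.5715, 0.0199, 0.0744]
ee_rot: [[-0.053, -0.999, -0.0], [-0.999, 0.053, 0.0], [-0.0, 0.0, -1.0]]
contact_force: [-0.4, 0.1, -0.9]
grip_width: 0.0633
grasp_force: 68.2
```

servo_tool --steps '[[[0,0,0],0],[[0,0,0],0],[[0,0,0],0],[[0,0,0],0],[[0,0,0],0],[[0,0,0],0]]' --jaw -0.8

```text
clock: 9.05
ee_pos: [0.5715, 0.0199, 0.0745]
ee_rot: [[-0.053, -0.999, 0.0], [-0.999, 0.053, 0.0], [-0.0, -0.0, -1.0]]
contact_force: [-0.6, -0.2, 0.0]
grip_width: 0.0767
grasp_force: 0.0
```

```bash
python3 w.py 5
```

```text
(no output)
```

View pics/w_5.png

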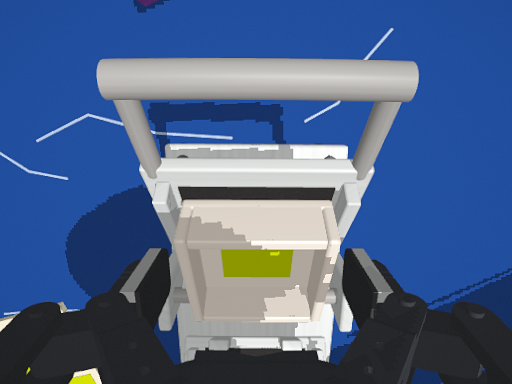

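The dish has settled in the nest with its rim at (180–338, 203–320), between the cheeks. I'll check the seating numerically.

Run:
```python
from h import *
np.set_printoptions(precision=1,suppress=True)
z=np.load("pics/w_5.npz");p,d,T=z["p"],z["d"],z["T"];c=camera_info("wrist")
th=np.radians(40.6);H=np.array([.5743,.0702,.055]);a=.055
X=np.array([np.cos(a),-np.sin(a),0]);e=np.array([-np.sin(a),-np.cos(a),0]);U=e*np.cos(th)+np.array([0,0,np.sin(th)]);W=-e*np.sin(th)+np.array([0,0,np.cos(th)])
roi=np.zeros(d.shape,bool);roi[150:340,160:360]=1
uv,v,u=maskpts(roi&(d>0));P=cloud(c,uv,d[v,u],T)-H
L=np.c_[P@X,P@U,P@W+.015]*1000
for col in(190,220,255,290,330):
    print(col,[(r,*L[(u==col)&(v==r)][0].round(0).astype(int).tolist()) for r in range(184,340,6)])
for lo in (23,):
    k=(L[:,2]>lo)&(L[:,2]<34)&(abs(L[:,0])<40)&(L[:,1]>25)&(L[:,1]<115);print("rim",k.sum(),np.percentile(L[k],[1,99],axis=0),cv2.minAreaRect(L[k,:2].astype(np.float32)))
print("felt/plate end",L[(abs(L[:,0])<20)&(L[:,2]<8)&(L[:,1]>90)][:,1:].mean(0))
```

```text
190 [(184, 28, 100, -2), (190, 28, 98, 0), (196, 29, 93, 0), (202, 28, 96, 4), (208, 28, 95, 7), (214, 27, 97, 11), (220, 27, 96, 13), (226, 26, 98, 17), (232, 25, 100, 21), (238, 25, 100, 23), (244, 25, 99, 25), (250, 27, 90, 24), (256, 27, 88, 25), (262, 27, 87, 28), (268, 27, 83, 29), (274, 28, 78, 29), (280, 29, 74, 31), (286, 29, 70, 32), (292, 29, 68, 34), (298, 30, 61, 35), (304, 32, 54, 36), (310, 54, -65, 9), (316, 54, -69, 13), (322, 55, -73, 16), (328, 55, -78, 20), (334, 55, -82, 24)]
220 [(184, 15, 101, -1), (190, 15, 98, 0), (196, 16, 93, 0), (202, 15, 95, 4), (208, 15, 97, 8), (214, 15, 97, 11), (220, 14, 97, 14), (226, 14, 99, 18), (232, 14, 99, 20), (238, 14, 99, 23), (244, 14, 98, 25), (250, 17, 70, 15), (256, 18, 63, 15), (262, 18, 60, 17), (268, 18, 55, 18), (274, 18, 50, 19), (280, 19, 44, 20), (286, 19, 39, 22), (292, 19, 39, 25), (298, 19, 40, 29), (304, 18, 42, 32), (310, 18, 42, 35), (316, 18, 42, 38), (322, 30, -73, 16), (328, 30, -78, 20), (334, 30, -82, 24)]
255 [(184, 1, 101, -1), (190, 1, 97, -1), (196, 1, 93, 0), (202, 1, 95, 4), (208, 1, 97, 8), (214, 
[... 910 characters left out ...]
84, -30, 101, -1), (190, -31, 98, 0), (196, -32, 93, 0), (202, -31, 95, 4), (208, -31, 96, 7), (214, -30, 97, 11), (220, -29, 98, 14), (226, -29, 98, 17), (232, -28, 99, 20), (238, -28, 100, 23), (244, -28, 97, 24), (250, -28, 96, 26), (256, -29, 91, 27), (262, -30, 88, 28), (268, -30, 84, 29), (274, -31, 81, 30), (280, -32, 75, 31), (286, -52, -15, 5), (292, -47, 5, 15), (298, -47, 4, 18), (304, -60, -60, 5), (310, -61, -65, 9), (316, -61, -69, 12), (322, -62, -74, 16), (328, -62, -77, 20), (334, -63, -83, 24)]
rim 6262 [[-38.7  38.4  23.1]
 [ 38.8 100.7  33.8]] ((-0.2716636657714844, 69.44093322753906), (63.88960266113281, 79.56523132324219), 89.81025695800781)
felt/plate end [102.1  -0.6]
```

The dish is in the nest against the ledge, but tipped about 13° with its lower side still propped on the ledge. I'll re-grip it as it lies, shift it 4 mm up the slope and release.

servo_tool --steps '[[[-0.0025,0,0.002],0],[[-0.0025,0,0.005],0],[[-0.0025,0,0.005],0]]'

```text
clock: 9.4
ee_pos: [0.5713, 0.0224, 0.0687]
ee_rot: [[-0.053, -0.999, -0.001], [-0.999, 0.053, -0.0], [0.0, 0.001, -1.0]]
contact_force: [-0.6, 0.9, 0.1]
grip_width: 0.0766
grasp_force: 0.0
```

servo_tool --steps '[[[0,0,0],0],[[0,0,0],0],[[0,0,0],0],[[0,0,0],0],[[0.001,0,-0.0015],0],[[0.0025,0,-0.0035],0],[[0.0025,0,-0.0035],0],[[0.0025,0,-0.0035],0]]' --jaw 1

```text
clock: 10.2
ee_pos: [0.5715, 0.0199, 0.0729]
ee_rot: [[-0.053, -0.999, -0.0], [-0.999, 0.053, 0.0], [-0.0, 0.0, -1.0]]
contact_force: [-0.4, 0.5, -1.7]
grip_width: 0.0623
grasp_force: 68.4
```

servo_tool --steps '[[[0,0,0],0],[[0,0,0],0],[[0,0,0],0],[[0,0,0],0],[[0,0,0],0],[[0,0,0],0]]' --jaw -0.8

```text
clock: 10.8
ee_pos: [0.5715, 0.0199, 0.073]
ee_rot: [[-0.053, -0.999, 0.0], [-0.999, 0.053, 0.0], [-0.0, -0.0, -1.0]]
contact_force: [0.2, -0.8, 0.5]
grip_width: 0.077
grasp_force: 0.0
```

```bash
cat > seat.py <<'E'
import sys
from h import *
z=np.load(f"pics/w_{sys.argv[1]}.npz");p,d,T=z["p"],z["d"],z["T"];c=camera_info("wrist")
th=np.radians(40.6);H=np.array([.5743,.0702,.055]);a=.055
X=np.array([np.cos(a),-np.sin(a),0]);e=np.array([-np.sin(a),-np.cos(a),0]);U=e*np.cos(th)+np.array([0,0,np.sin(th)]);W=-e*np.sin(th)+np.array([0,0,np.cos(th)])
for col in(185,220,255,290,330):
    rr=np.arange(170,340,7);P=cloud(c,[[col,r] for r in rr],d[rr,col],T)-H
    print(col,[tuple(int(round(q*1000)) for q in (x@X,x@U,x@W+.015)) for x in P if x@U>.02 and x@W<.05])
E
python3 w.py 6;python3 seat.py 6
```

```text
185 [(28, 110, -2), (29, 105, -2), (29, 101, -2), (30, 97, -1), (31, 92, -1), (29, 96, 6), (29, 96, 9), (28, 97, 13), (28, 97, 16), (28, 97, 19), (27, 97, 22), (27, 98, 25), (27, 96, 27), (28, 89, 27), (29, 83, 28), (31, 75, 28)]
220 [(14, 110, -2), (15, 105, -2), (15, 101, -2), (15, 97, -1), (16, 91, -1), (15, 98, 7), (15, 97, 9), (15, 96, 12), (14, 98, 16), (14, 98, 19), (14, 98, 22), (14, 98, 25), (14, 95, 27), (19, 51, 12), (19, 44, 13), (20, 39, 15), (19, 38, 18), (19, 39, 23), (19, 39, 26), (19, 39, 30)]
255 [(1, 109, -2), (1, 105, -2), (1, 101, -2), (1, 98, 0), (1, 92, 0), (1, 95, 5), (1, 97, 9), (1, 97, 13), (1, 96, 15), (1, 98, 19), (1, 99, 23), (1, 98, 25), (1, 96, 27), (1, 53, 13), (1, 44, 13), (1, 37, 14), (1, 39, 19), (1, 38, 22), (1, 38, 26), (1, 39, 30)]
290 [(-13, 110, -2), (-14, 105, -3), (-14, 101, -2), (-14, 97, -1), (-15, 91, -1), (-14, 96, 5), (-14, 97, 9), (-13, 97, 13), (-13, 96, 15), (-13, 98, 19), (-13, 97, 22), (-13, 97, 25), (-13, 95, 27), (-17, 51, 12), (-18, 45, 13), (-19, 37, 14), (-18, 39, 19), (-18, 39, 23), (-18, 38, 26), (-18, 38, 30)]
330 [(-29, 110, -2), (-29, 106, -1), (-30, 102, -1), (-31, 97, -1), (-32, 92, -1), (-30, 97, 6), (-30, 97, 9), (-29, 97, 13), (-29, 96, 15), (-29, 97, 19), (-29, 96, 21), (-28, 97, 25), (-28, 95, 27), (-29, 90, 27), (-30, 83, 28), (-31, 76, 28)]
```

servo_tool --steps '[[[0,0,-0.01],0],[[0,0,-0.03],0],[[0,0,-0.06],0],[[0,0,-0.09],0],[[0,0,-0.11],0],[[0,0,-0.11],0],[[0,0,-0.11],0]]'

```text
clock: 11.55
ee_pos: [0.5717, 0.02, 0.1837]
ee_rot: [[-0.053, -0.999, 0.001], [-0.999, 0.053, 0.001], [-0.001, -0.001, -1.0]]
contact_force: [0.2, 0.5, -0.3]
grip_width: 0.0766
grasp_force: 0.0
```

```bash
python3 w.py 7
python3 - <<'E'
from h import *
np.set_printoptions(precision=4,suppress=True)
z=np.load("pics/w_7.npz");p,d,T=z["p"],z["d"],z["T"];c=camera_info("wrist")
def plane(Q):
    for _ in range(4):
        n=np.linalg.svd(Q-Q.mean(0),full_matrices=False)[2][2];n*=np.sign(n[2]);r=(Q-Q.mean(0))@n;Q=Q[abs(r)<2*r.std()+1e-6]
    return Q.mean(0),n,np.degrees(np.arctan2(n[1],n[2])),len(Q),r.std()
uv,v,u=maskpts(d>0);P=cloud(c,uv,d[v,u],T);hsv=cv2.cvtColor(p,cv2.COLOR_RGB2HSV)[v,u]
near=(abs(P[:,0]-.572)<.06)&(P[:,1]>-.1)&(P[:,1]<.09)&(P[:,2]>.05)&(P[:,2]<.17)
L=near&(hsv[:,0]>20)&(hsv[:,0]<45)&(hsv[:,1]>120);print("liner",plane(P[L]))
b=P[near&(P[:,1]<-.045)&(P[:,2]>.11)];k=b[:,2]>.125;b=b[k];f=np.polyfit(b[:,0],b[:,1],1);print("bar",b.mean(0),np.percentile(b,[1,50,99],axis=0),f)
f=near&(p[v,u].max(1)<60)&(abs(P[:,0]-.571)<.025)&(P[:,1]<.0)&(P[:,1]>-.02);print("felt",plane(P[f]))
th=np.radians(40.6);H=np.array([.5743,.0702,.055]);a=.055
X=np.array([np.cos(a),-np.sin(a),0]);e=np.array([-np.sin(a),-np.cos(a),0]);U=e*np.cos(th)+np.array([0,0,np.sin(th)]);W=-e*np.sin(th)+np.array([0,0,np.cos(th)])
Q=P-H;Q=np.c_[Q@X,Q@U,Q@W+.015]*1000;k=near&(abs(Q[:,0])<33)&(Q[:,1]>22)&(Q[:,1]<105)&(Q[:,2]>22)&(Q[:,2]<35)&(hsv[:,1]<80)&(hsv[:,2]>100)
print("rim",plane(P[k]),cv2.minAreaRect(Q[k,:2].astype(np.float32)))
s=observe();print(s["ee_pos"],s["joint_pos"])
cv2.imwrite("pics/w7c.png",p[40:340,90:430,::-1])
E
```

```text
liner (array([0.5715, 0.0231, 0.0914]), array([0.0341, 0.5954, 0.8027]), np.float64(36.56606740773603), 626, np.float64(0.0003254238581102128))
bar [ 0.5683 -0.0563  0.1411] [[ 0.5219 -0.0644  0.1302]
 [ 0.5684 -0.0565  0.142 ]
 [ 0.6125 -0.0458  0.1442]] [-0.0427 -0.032 ]
felt (array([ 0.5718, -0.0125,  0.1057]), array([0.0422, 0.6832, 0.729 ]), np.float64(43.14334369570472), 410, np.float64(0.0003487554881799297))
rim (array([0.5719, 0.0238, 0.1114]), array([0.0358, 0.5911, 0.8058]), np.float64(36.26056851831079), 1770, np.float64(0.0013663212369413994)) ((0.23552322387695312, 66.69835662841797), (64.21641540527344, 64.91925811767578), 0.2926483750343323)
[0.5713 0.0199 0.1827] [ 0.3854 -0.0359 -0.0334 -0.0006 -1.5737 -0.4388]
```

View pics/w7c.png

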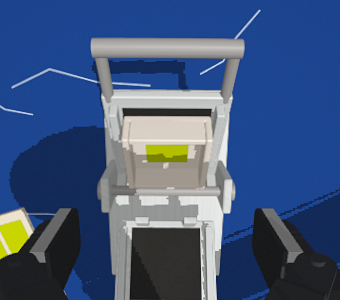

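The crop shows the dish seated at (165,155) between the cheeks, but the planes give a tilt of 36.4° against the leaf's 40.5°. I'll tap its lower rim down lightly with the closed fingers.

servo_tool --steps '[[[-0.02,0,0],0],[[-0.038,0,0],0],[[-0.038,0,0.01],0],[[-0.038,0,0.04],0],[[-0.038,0,0.07],0],[[-0.038,0,0.095],0],[[-0.038,0,0.11],0],[[-0.038,0,0.115],0]]' --jaw 1

```text
clock: 12.4
ee_pos: [0.5724, 0.0574, 0.0657]
ee_rot: [[-0.053, -0.999, -0.003], [-0.999, 0.053, -0.001], [0.001, 0.003, -1.0]]
contact_force: [0.3, -0.2, 0.3]
grip_width: -0.0001
grasp_force: 0.2
```

servo_tool --steps '[[[0,0,0.001],0],[[0,0,0.002],0],[[0,0,0.003],0],[[0,0,0.004],0],[[0,0,0.005],0]]'

```text
clock: 12.9
ee_pos: [0.574, 0.0578, 0.0638]
ee_rot: [[-0.053, -0.999, 0.001], [-0.999, 0.053, 0.0], [-0.0, -0.001, -1.0]]
contact_force: [0.1, -0.7, 1.0]
grip_width: -0.0004
grasp_force: 0.7
```

servo_tool --steps '[[[0,0,0.001],0],[[0,0,0.002],0],[[0,0,0.003],0],[[0,0,0.003],0]]'

```text
clock: 13.3
ee_pos: [0.5748, 0.0582, 0.0627]
ee_rot: [[-0.053, -0.999, 0.004], [-0.999, 0.053, 0.001], [-0.001, -0.004, -1.0]]
contact_force: [-2.7, 0.9, 9.9]
grip_width: 0.0001
grasp_force: 4.0
```

servo_tool --steps '[[[0,0,0.001],0],[[0,0,0.002],0],[[0,0,0.003],0],[[0,0,0.003],0],[[0,0,0.003],0]]'

```text
clock: 13.8
ee_pos: [0.5756, 0.0583, 0.061]
ee_rot: [[-0.052, -0.999, 0.006], [-0.999, 0.053, 0.001], [-0.001, -0.006, -1.0]]
contact_force: [-3.0, 1.0, 13.1]
grip_width: 0.0001
grasp_force: 5.5
```

```bash
python3 w.py 8
cat > tilt.py <<'E'
import sys
from h import *
np.set_printoptions(precision=4,suppress=True)
z=np.load(f"pics/w_{sys.argv[1]}.npz");p,d,T=z["p"],z["d"],z["T"];c=camera_info("wrist")
def plane(Q):
    for _ in range(4):
        n=np.linalg.svd(Q-Q.mean(0),full_matrices=False)[2][2];n*=np.sign(n[2]);r=(Q-Q.mean(0))@n;Q=Q[abs(r)<2*r.std()+1e-6]
    return Q.mean(0),n,np.degrees(np.arctan2(n[1],n[2])),len(Q),r.std()
uv,v,u=maskpts(d>0);P=cloud(c,uv,d[v,u],T);hsv=cv2.cvtColor(p,cv2.COLOR_RGB2HSV)[v,u]
near=(abs(P[:,0]-.572)<.06)&(P[:,1]>-.1)&(P[:,1]<.09)&(P[:,2]>.05)&(P[:,2]<.17)
L=near&(hsv[:,0]>20)&(hsv[:,0]<45)&(hsv[:,1]>120);print("liner",plane(P[L]))
b=P[near&(P[:,1]<-.045)&(P[:,2]>.125)];f=np.polyfit(b[:,0],b[:,1],1);print("bar",b.mean(0),np.percentile(b,[1,50,99],axis=0),f)
th=np.radians(40.6);H=np.array([.5743,.0702,.055]);a=.055
X=np.array([np.cos(a),-np.sin(a),0]);e=np.array([-np.sin(a),-np.cos(a),0]);U=e*np.cos(th)+np.array([0,0,np.sin(th)]);W=-e*np.sin(th)+np.array([0,0,np.cos(th)])
Q=P-H;Q=np.c_[Q@X,Q@U,Q@W+.015]*1000;k=near&(abs(Q[:,0])<33)&(Q[:,1]>22)&(Q[:,1]<105)&(Q[:,2]>22)&(Q[:,2]<35)&(hsv[:,1]<80)&(hsv[:,2]>100)
print("rim",plane(P[k])[2],cv2.minAreaRect(Q[k,:2].astype(np.float32)))
E
python3 tilt.py 8
```

```text
liner (array([0.5714, 0.0202, 0.089 ]), array([0.0402, 0.6259, 0.7788]), np.float64(38.788525193456636), 2567, np.float64(0.0003562661752885248))Traceback (most recent call last):
  File "tilt.py", line 12, in <module>
    b=P[near&(P[:,1]<-.045)&(P[:,2]>.125)];f=np.polyfit(b[:,0],b[:,1],1);print("bar",b.mean(0),np.percentile(b,[1,50,99],axis=0),f)
                                             ~~~~~~~~~~^^^^^^^^^^^^^^^^^
    raise TypeError("expected non-empty vector for x")
TypeError: expected non-empty vector for x
```

servo_tool --steps '[[[0,0,0.001],0],[[0,0,0.002],0],[[0,0,0.003],0],[[0,0,0.003],0],[[0,0,0.003],0]]'

```text
clock: 14.35
ee_pos: [0.5762, 0.0581, 0.0586]
ee_rot: [[-0.053, -0.999, 0.007], [-0.999, 0.053, 0.001], [-0.001, -0.007, -1.0]]
contact_force: [-1.3, 0.1, 14.3]
grip_width: 0.0001
grasp_force: 5.9
```

servo_tool --steps '[[[0,0,-0.01],0],[[0,0,-0.03],0],[[0.01,0,-0.07],0],[[0.025,0,-0.11],0],[[0.038,0,-0.126],0],[[0.038,0,-0.126],0],[[0.038,0,-0.126],0]]'

```text
clock: 15.05
ee_pos: [0.5712, 0.02, 0.179]
ee_rot: [[-0.054, -0.999, -0.001], [-0.999, 0.054, 0.001], [-0.001, 0.001, -1.0]]
contact_force: [0.7, 0.3, -0.6]
grip_width: -0.0002
grasp_force: 0.0
```

```bash
python3 w.py 9;python3 tilt.py 9; python3 go.py .567 -.0562 .2 -93.15
```

```text
liner (array([0.571 , 0.0185, 0.0857]), array([0.0314, 0.5805, 0.8137]), np.float64(35.506186477376104), 728, np.float64(0.0003722718962427919))
bar [ 0.5672 -0.0638  0.1297] [[ 0.5216 -0.0715  0.1256]
 [ 0.5675 -0.0637  0.13  ]
 [ 0.6119 -0.0565  0.1323]] [-0.061  -0.0292]
rim 35.4296135484479 ((0.2638893127441406, 53.93471908569336), (39.00993347167969, 63.642452239990234), 89.57440948486328)
pos [0.5708 0.0201 0.1781] yawy 176.93 q [ 0.39 -0.03 -0.04 -0.   -1.57 -0.44] t 15.1
shift [ 0.0764 -0.0002 -0.0219] turn -89.92
```

The dish now lies flat in the nest (35.4° against the leaf's 35.3°). The press opened the leaf about 5°, and I'll correct that on the return swing. Next I move to the bar.

servo_tool --steps '[[[0.01,0,0],-8.5],[[0.025,0,0],-17],[[0.045,0,0],-25.5],[[0.065,-0.0007,0],-34],[[0.084,-0.0007,0],-42.5],[[0.084,-0.0007,0],-51],[[0.084,-0.0007,0],-59.5],[[0.084,-0.0007,0],-68]]' --jaw 0.34

```text
clock: 15.9
ee_pos: [0.567, -0.0637, 0.1777]
ee_rot: [[0.909, -0.418, -0.004], [-0.418, -0.909, -0.0], [-0.003, 0.002, -1.0]]
contact_force: [0.4, -0.2, -0.9]
grip_width: 0.0279
grasp_force: 0.0
```

```bash
python3 go.py .567 -.0638 .135 -93.15
```

```text
pos [ 0.567  -0.0637  0.1777] yawy -114.7 q [ 0.24 -0.04 -0.04 -0.   -1.57  0.9 ] t 15.9
shift [0.0002 0.0001 0.0427] turn -21.55
```

servo_tool --steps '[[[0,0,0.01],-8],[[0,0,0.02],-16],[[0,0,0.03],-21.5],[[0,0,0.035],-21.5],[[0,0,0.035],-21.5],[[0,0,0.035],-21.5]]'

```text
clock: 16.5
ee_pos: [0.5677, -0.0639, 0.1447]
ee_rot: [[0.998, -0.064, -0.001], [-0.064, -0.998, -0.0], [-0.001, 0.0, -1.0]]
contact_force: [0.0, 0.3, 0.3]
grip_width: 0.0282
grasp_force: 0.0
```

```bash
python3 w.py 10
python3 - <<'E'
from h import *
np.set_printoptions(precision=4,suppress=True)
z=np.load("pics/w_10.npz");p,d,T=z["p"],z["d"],z["T"];c=camera_info("wrist")
uv,v,u=maskpts(d>0);P=cloud(c,uv,d[v,u],T)
k=(P[:,2]>.115)&(P[:,2]<.137)&(abs(P[:,1]+.064)<.02)&(abs(P[:,0]-.597)<.02)
b=P[k];f=np.polyfit(b[:,0],b[:,1],1);print(k.sum(),b.mean(0),np.percentile(b,[2,50,98],axis=0),f,np.polyval(f,.567))
print(project(c,[[.567,-.0638,.126]],T))
E
python3 go.py .567 -.0638 .076 -93.15
```

```text
1601 [ 0.5986 -0.0631  0.1277] [[ 0.5781 -0.0712  0.1161]
 [ 0.6006 -0.0641  0.1295]
 [ 0.6127 -0.0474  0.1317]] [ 0.1759 -0.1684] -0.06865857880812337
[[256.6667 223.9973]]
pos [ 0.5679 -0.064   0.1452] yawy -93.63 q [ 0.24 -0.03 -0.1   0.   -1.5   1.27] t 16.55
shift [-0.0009 -0.0001  0.0692] turn -0.48
```

servo_tool --steps '[[[0,0,0.015],0],[[0,0,0.03],0],[[0,0,0.045],0],[[0,0,0.058],0],[[0,0,0.066],0],[[0,0,0.069],0],[[0,0,0.069],0]]'

```text
clock: 17.25
ee_pos: [0.5677, -0.0641, 0.0757]
ee_rot: [[0.998, -0.062, -0.0], [-0.062, -0.998, -0.0], [-0.0, 0.0, -1.0]]
contact_force: [-0.7, 0.1, 0.3]
grip_width: 0.028
grasp_force: 0.0
```

servo_tool --steps '[[[0,0,0],0],[[0,0,0],0],[[0,0,0],0],[[0,0,0],0]]' --jaw 1

```text
clock: 17.65
ee_pos: [0.5682, -0.0645, 0.0769]
ee_rot: [[0.998, -0.062, 0.001], [-0.062, -0.998, -0.001], [0.001, 0.001, -1.0]]
contact_force: [-0.4, -4.0, 3.1]
grip_width: 0.0099
grasp_force: 58.5
```

```bash
cat > arc.py <<'E'
import sys
from h import *
# arc.py: from current pose, tool-axis shifts per bar elevation angle alpha list; hinge H, yaw; grasp depth g calibrated from present pose
s=observe();R=np.array(s["ee_rot"]);p=np.array(s["ee_pos"])
H=np.array([.5743,.0702,.055]);a=.055;e=np.array([-np.sin(a),-np.cos(a),0]);r=.1513;g=.050
B=p+[0,0,g];hb=(B-H)@e;zb=B[2]-.055
print("pos",p.round(4),"t",s["clock"],"F",np.round(s["contact_force"],1),"w",round(s["grip_width"],4),"bar r",round(np.hypot(hb,zb),4),"alpha",round(np.degrees(np.arctan2(zb,hb)),1))
for al in map(float,sys.argv[1:]):
    t=np.radians(al);q=H+e*r*np.cos(t)+[0,0,r*np.sin(t)-g];d=R.T@(q-p);print(al,d.round(3).tolist())
E
python3 arc.py 33 39 45 51 57 63 69 75
```

```text
pos [ 0.5682 -0.0645  0.0769] t 17.65 F [-0.4 -4.   3.1] w 0.0099 bar r 0.1529 alpha 28.1
33.0 [-0.001, -0.008, -0.01]
39.0 [-0.001, -0.017, -0.023]
45.0 [-0.001, -0.028, -0.035]
51.0 [-0.002, -0.04, -0.046]
57.0 [-0.002, -0.052, -0.055]
63.0 [-0.002, -0.066, -0.063]
69.0 [-0.002, -0.081, -0.069]
75.0 [-0.002, -0.096, -0.074]
```

servo_tool --steps '[[[-0.001,-0.008,-0.011],0],[[-0.001,-0.017,-0.023],0],[[-0.001,-0.028,-0.035],0],[[-0.002,-0.04,-0.046],0],[[-0.002,-0.052,-0.055],0],[[-0.002,-0.066,-0.063],0],[[-0.002,-0.081,-0.069],0],[[-0.002,-0.096,-0.074],0]]'

```text
clock: 18.45
ee_pos: [0.574, 0.0281, 0.1562]
ee_rot: [[0.998, -0.065, 0.008], [-0.065, -0.998, -0.006], [0.009, 0.005, -1.0]]
contact_force: [1.4, -11.3, 15.2]
grip_width: 0.0101
grasp_force: 61.4
```

```bash
python3 arc.py 79 84 89 94 99 104 109 114
```

```text
pos [0.574  0.0281 0.1562] t 18.45 F [  1.4 -11.3  15.2] w 0.0101 bar r 0.1569 alpha 74.5
79.0 [-0.002, -0.013, 0.003]
84.0 [-0.002, -0.026, 0.001]
89.0 [-0.002, -0.039, -0.0]
94.0 [-0.002, -0.053, -0.0]
99.0 [-0.003, -0.066, 0.001]
104.0 [-0.003, -0.079, 0.004]
109.0 [-0.003, -0.091, 0.008]
114.0 [-0.003, -0.104, 0.012]
```

servo_tool --steps '[[[-0.002,-0.008,-0.006],0],[[-0.002,-0.02,-0.009],0],[[-0.002,-0.032,-0.01],0],[[-0.002,-0.044,-0.0095],0],[[-0.003,-0.056,-0.009],0],[[-0.003,-0.068,-0.007],0],[[-0.003,-0.079,-0.0045],0],[[-0.003,-0.09,-0.001],0]]'

```text
clock: 19.25
ee_pos: [0.5778, 0.1214, 0.1544]
ee_rot: [[0.998, -0.063, 0.009], [-0.063, -0.998, -0.0], [0.009, -0.001, -1.0]]
contact_force: [11.6, -5.9, 4.3]
grip_width: 0.0096
grasp_force: 61.0
```

```bash
python3 arc.py 110 114 118 122 126 130 134 137.6
```

```text
pos [0.5778 0.1214 0.1544] t 19.25 F [11.6 -5.9  4.3] w 0.0096 bar r 0.158 alpha 109.0
110.0 [-0.001, -0.0, 0.007]
114.0 [-0.001, -0.01, 0.011]
118.0 [-0.001, -0.02, 0.016]
122.0 [-0.001, -0.029, 0.021]
126.0 [-0.001, -0.038, 0.027]
130.0 [-0.001, -0.046, 0.034]
134.0 [-0.001, -0.054, 0.041]
137.6 [-0.002, -0.06, 0.047]
```

servo_tool --steps '[[[0.001,-0.005,0.001],0],[[0.002,-0.011,0.0035],0],[[0.002,-0.017,0.007],0],[[0.002,-0.023,0.01],0],[[0.002,-0.029,0.0135],0],[[0.002,-0.034,0.017],0],[[0.002,-0.039,0.0205],0],[[0.002,-0.043,0.023],0]]'

```text
clock: 20.05
ee_pos: [0.5797, 0.1643, 0.1298]
ee_rot: [[0.998, -0.062, 0.002], [-0.062, -0.998, -0.001], [0.002, 0.001, -1.0]]
contact_force: [0.1, -2.9, 5.8]
grip_width: 0.01
grasp_force: 61.2
```

```bash
sed -i 's/g=.050/g=.0435/' arc.py; python3 arc.py 129 131 133 135 136.5 138 139
```

```text
pos [0.5797 0.1643 0.1298] t 20.05 F [ 0.1 -2.9  5.8] w 0.01 bar r 0.1513 alpha 128.5
129.0 [-0.0, -0.001, 0.001]
131.0 [-0.0, -0.005, 0.004]
133.0 [-0.0, -0.009, 0.008]
135.0 [-0.0, -0.013, 0.011]
136.5 [-0.0, -0.016, 0.014]
138.0 [-0.0, -0.018, 0.017]
139.0 [-0.0, -0.02, 0.019]
```

servo_tool --steps '[[[0,-0.003,0.003],0],[[0,-0.006,0.0055],0],[[0,-0.009,0.008],0],[[0,-0.011,0.0105],0],[[0,-0.013,0.0125],0],[[0,-0.015,0.0145],0],[[0,-0.017,0.016],0],[[0,-0.018,0.0175],0]]'

```text
clock: 20.85
ee_pos: [0.5809, 0.1812, 0.1134]
ee_rot: [[0.998, -0.062, 0.003], [-0.062, -0.998, -0.003], [0.003, 0.002, -1.0]]
contact_force: [-5.3, -9.1, 15.6]
grip_width: 0.0097
grasp_force: 63.6
```

```bash
python3 arc.py 137.6 138.5 139.5 141
```

```text
pos [0.5809 0.1812 0.1134] t 20.85 F [-5.3 -9.1 15.6] w 0.0097 bar r 0.1508 alpha 137.5
137.6 [-0.0, -0.001, -0.0]
138.5 [-0.0, -0.002, 0.002]
139.5 [-0.0, -0.004, 0.004]
141.0 [-0.001, -0.006, 0.007]
```

servo_tool --steps '[[[0,-0.001,0.001],0],[[0,-0.002,0.002],0],[[0,-0.003,0.003],0],[[0,-0.003,0.003],0],[[0,-0.003,0.003],0]]'

```text
clock: 21.35
ee_pos: [0.581, 0.1811, 0.1133]
ee_rot: [[0.998, -0.064, 0.003], [-0.064, -0.998, -0.007], [0.003, 0.006, -1.0]]
contact_force: [-9.7, -16.6, 22.5]
grip_width: 0.0099
grasp_force: 64.2
```

```bash
python3 arc.py 134 130 125 120 115 110 105 100
python3 - <<'E'
from h import *
s,_=read_camera("scene")
cv2.imwrite("pics/g.png",cv2.resize(s[150:260,210:340],(520,440),interpolation=2)[:,:,::-1])
E
```

```text
pos [0.581  0.1811 0.1133] t 21.35 F [ -9.7 -16.6  22.5] w 0.0099 bar r 0.1507 alpha 137.5
134.0 [-0.0, 0.006, -0.007]
130.0 [-0.0, 0.014, -0.014]
125.0 [-0.0, 0.024, -0.022]
120.0 [-0.0, 0.036, -0.029]
115.0 [-0.0, 0.047, -0.035]
110.0 [0.0, 0.06, -0.04]
105.0 [0.0, 0.072, -0.044]
100.0 [0.0, 0.085, -0.047]
```

Fully closed: the push force rises with no further movement. Swinging back.

servo_tool --steps '[[[0,0.004,-0.004],0],[[0,0.009,-0.01],0],[[0,0.016,-0.017],0],[[0,0.024,-0.024],0],[[0,0.033,-0.03],0],[[0,0.043,-0.036],0],[[0,0.053,-0.041],0],[[0,0.064,-0.045],0]]'

```text
clock: 22.2
ee_pos: [0.5776, 0.1259, 0.1538]
ee_rot: [[0.998, -0.059, 0.005], [-0.059, -0.998, 0.008], [0.004, -0.008, -1.0]]
contact_force: [2.2, 9.9, 5.6]
grip_width: 0.01
grasp_force: 59.8
```

```bash
python3 arc.py 108 102 96 90 84 78 72 66
```

```text
pos [0.5776 0.1259 0.1538] t 22.2 F [2.2 9.9 5.6] w 0.01 bar r 0.1528 alpha 111.4
108.0 [-0.0, 0.009, -0.002]
102.0 [-0.0, 0.024, -0.006]
96.0 [0.0, 0.04, -0.008]
90.0 [0.0, 0.056, -0.009]
84.0 [0.0, 0.072, -0.009]
78.0 [0.0, 0.087, -0.006]
72.0 [0.0, 0.102, -0.002]
66.0 [0.0, 0.117, 0.003]
```

servo_tool --steps '[[[0,0.009,-0.003],0],[[0,0.022,-0.007],0],[[0,0.036,-0.009],0],[[0,0.05,-0.01],0],[[0,0.064,-0.01],0],[[0,0.079,-0.009],0],[[0,0.094,-0.006],0],[[0,0.108,-0.002],0]]'

```text
clock: 23.0
ee_pos: [0.5712, 0.0157, 0.1564]
ee_rot: [[0.998, -0.061, 0.006], [-0.061, -0.998, 0.004], [0.005, -0.005, -1.0]]
contact_force: [4.6, 4.8, 3.1]
grip_width: 0.0097
grasp_force: 59.1
```

```bash
python3 arc.py 66 61 56 51 46 41 36 32
```

```text
pos [0.5712 0.0157 0.1564] t 23.0 F [4.6 4.8 3.1] w 0.0097 bar r 0.1548 alpha 69.4
66.0 [0.0, 0.007, 0.007]
61.0 [0.0, 0.019, 0.012]
56.0 [0.0, 0.03, 0.019]
51.0 [0.0, 0.041, 0.027]
46.0 [0.0, 0.051, 0.036]
41.0 [0.0, 0.06, 0.045]
36.0 [0.0, 0.068, 0.056]
32.0 [0.0, 0.074, 0.064]
```

servo_tool --steps '[[[0,0.008,0.003],0],[[0,0.019,0.009],0],[[0,0.03,0.016],0],[[0,0.041,0.024],0],[[0,0.05,0.032],0],[[0,0.058,0.04],0],[[0,0.065,0.048],0],[[0,0.069,0.054],0]]'

```text
clock: 23.8
ee_pos: [0.5669, -0.0539, 0.1006]
ee_rot: [[0.998, -0.062, 0.004], [-0.062, -0.998, 0.002], [0.004, -0.003, -1.0]]
contact_force: [4.4, 3.6, 5.0]
grip_width: 0.0097
grasp_force: 61.5
```

```bash
python3 arc.py 36 34 33 32
```

```text
pos [ 0.5669 -0.0539  0.1006] t 23.8 F [4.4 3.6 5. ] w 0.0097 bar r 0.153 alpha 35.6
36.0 [0.001, -0.002, 0.0]
34.0 [0.001, 0.001, 0.004]
33.0 [0.001, 0.003, 0.007]
32.0 [0.001, 0.004, 0.009]
```

servo_tool --steps '[[[0,0.0015,0.0025],0],[[0,0.0025,0.005],0],[[0,0.0025,0.005],0],[[0,0.0025,0.005],0]]'

```text
clock: 24.2
ee_pos: [0.5666, -0.0571, 0.0955]
ee_rot: [[0.998, -0.062, 0.003], [-0.062, -0.998, 0.001], [0.003, -0.001, -1.0]]
contact_force: [7.0, -1.1, 1.4]
grip_width: 0.0099
grasp_force: 62.0
```

servo_tool --steps '[[[0,0,0],0],[[0,0,0],0],[[0,0,0],0],[[0,0,-0.01],0],[[0,0,-0.03],0],[[0,0,-0.06],0],[[0,0,-0.09],0],[[0,0,-0.12],0]]' --jaw 0.34

```text
clock: 25.0
ee_pos: [0.5649, -0.0575, 0.2174]
ee_rot: [[0.998, -0.062, 0.0], [-0.062, -0.998, 0.0], [0.0, -0.0, -1.0]]
contact_force: [0.2, 0.6, 0.4]
grip_width: 0.028
grasp_force: 0.0
```

servo_tool --steps '[[[0,0.04,0],0],[[0,0.09,0],0],[[0,0.13,0],0],[[0,0.17,0],0],[[0,0.2,0],0],[[0,0.2,0],0],[[0,0.2,0],0]]'

```text
clock: 25.7
ee_pos: [0.5525, -0.2576, 0.2157]
ee_rot: [[0.998, -0.064, -0.0], [-0.064, -0.998, 0.0], [-0.0, -0.0, -1.0]]
contact_force: [0.0, 0.1, -0.0]
grip_width: 0.028
grasp_force: 0.0
```

Run:
```python
from h import *
np.set_printoptions(precision=4,suppress=True)
t,d=read_camera("top");s,_=read_camera("scene");c=camera_info("top");T=c["T"]
roi=np.zeros(d.shape,bool);roi[140:205,195:300]=1
uv,v,u=maskpts(roi&(d>0));P=cloud(c,uv,d[v,u],T)
b=P[(P[:,1]<-.04)&(P[:,2]>.11)];print("bar",b.mean(0),np.percentile(b,[2,50,98],axis=0))
h=.0702+b[:,1].mean()*-1;print("alpha",np.degrees(np.arctan2(b[:,2].mean()-.0047-.055,.0702-b[:,1].mean())))
# bed dish
H=np.array([.5743,.0702,.055]);a=.055;th=np.radians(35);e=np.array([np.sin(a),np.cos(a),0]);X=np.array([np.cos(a),-np.sin(a),0])
U=e*np.cos(th)+[0,0,np.sin(th)];W=-e*np.sin(th)+[0,0,np.cos(th)];Q=P-H;Q=np.c_[Q@X,Q@U,Q@W+.015]*1000
for lo,hi,nm in((18,40,"all"),(25.5,36,"foot")):
    k=(Q[:,1]>20)&(Q[:,1]<110)&(Q[:,2]>lo)&(Q[:,2]<hi)&(abs(Q[:,0])<45)
    C=P[k];n=np.linalg.svd(C-C.mean(0),full_matrices=False)[2][2];n*=np.sign(n[2])
    print(nm,k.sum(),Q[k].mean(0),cv2.minAreaRect(Q[k,:2].astype(np.float32)),n,np.degrees(np.arccos(n[2])))
A=cv2.resize(s[140:260,200:350],(500,400),interpolation=2);B=cv2.resize(t[135:205,195:300],(300,200),interpolation=2);B=np.vstack([B,np.zeros((200,300,3),np.uint8)])
cv2.imwrite("pics/z.png",np.hstack([A,B])[:,:,::-1])
```

```text
bar [ 0.479  -0.0401  0.6191] [[ 0.4669 -0.0402  0.6181]
 [ 0.4798 -0.0401  0.6193]
 [ 0.4896 -0.04    0.6198]]
alpha 78.84606380335882
all 450 [ 1.8146 65.2477 26.0578] ((2.0072593688964844, 60.433349609375), (72.84586334228516, 63.94601058959961), 89.0701675415039) [-0.0402 -0.567   0.8227] 34.641076244006115
foot 256 [ 3.2468 65.0243 28.245 ] ((1.7069129943847656, 61.973602294921875), (68.94439697265625, 62.57634735107422), 89.88960266113281) [-0.0268 -0.5824  0.8125] 35.660061888586014
```

View pics/z.png

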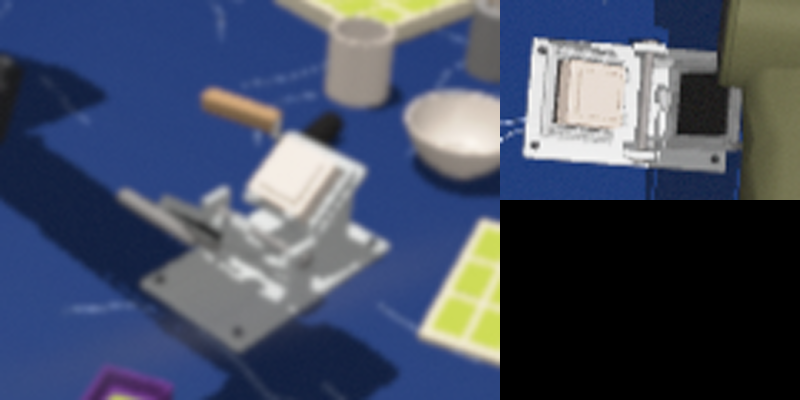

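The dish lies foot-up and flat in the bed, at (295,180) in the scene crop and (590,95) in the top crop. The leaf is open again, the gripper is clear, and the neighbours in view are undisturbed.

```bash
python3 -c "
from cell import robot;print(robot.job_done())"
```

```text
the job is handed in; nothing more can be done
None
```

The job is handed in at about 26 s: the dish lies flat and foot-up in the bed, the leaf is back within about 1° of its starting angle and released, and nothing else was touched; seating the dish took a re-grip and a light press that opened the leaf about 5° before the swing.

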